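# Open the spacer jar in the bench organiser

## Task

Lower the square glass jar gently, lid on, into the square pocket of the organiser that is screwed to the desk, so that it stands right down on the pocket's floor and cannot turn. Then, with the pocket bracing the jar, twist the tight lid anticlockwise (seen from above), stop turning as soon as its lugs come free (about a sixth of a turn), and lift the lid straight up. Finish still holding the lid in the gripper, level and centred about 2 cm clear above the jar's mouth, and leave the other things on the desk alone.

Things in the scene. Friction and masses are not known exactly. Their poses are not given: they have to be found in the camera images.
- jar: Clear glass jar, square body, round neck, half full of spacers, 0.25 to 0.4 kg; stands on the desk, any yaw; 90 mm tall with lid. Origin: centre of underside, z up, x and y square to its flat sides. Body 60 x 60 mm (corners bevelled 5 mm) up to z = 66 mm, shoulder up to 69, neck 46 mm across (threads 52) up to the rim at 86.5. It can be lifted by its tight lid or by its body
- jar_rim (a point): Centre of the jar's mouth at rim height, 86.5 mm above its underside, axes as the jar's. The rim carries the lid's sprung liner, which pulls the lugs tight with about 20 N: breaking the lid loose takes 0.4 to 0.7 N m (a firm grip, 25 N or more) and spins a jar that is not braced
- lid: Round bare-metal twist-off lid, ribbed, 58 mm across, 18 mm tall, 55 g. Origin: centre of its lower edge, z up; closed, that is 72 mm above the jar's underside (3 mm above the shoulder), x axis along the jar's x. Four lugs hook under four short threads. Turned anticlockwise on the jar it is free at about 48 degrees and lifts straight off from 52 to 70 degrees (stops bar the other way); it must be lifted, it does not rise
- lid_dimple (a point): Small dark dimple in the lid's flat top, 20.5 mm from its centre along the lid's x axis, 18 mm above its lower edge: shows how far the lid has turned on the jar. Turned about 73 degrees without being raised, the lugs run against the next threads
- organiser: Grey plastic organiser fixed to the desk: block 84 x 84 mm, 34 mm tall, with a square pocket 63.5 mm wide, 28 mm deep, its floor at z = 6 mm; towards its +x a parts tray 75 mm long, 18 mm high. Origin on the desk under the pocket's centre, z up, x and y along the pocket's sides. The jar fits at any of four quarter-turn yaws, 1.75 mm play each side, and can turn 4 degrees in it before it is stopped
- spool: Bystander: spool of solder wire standing on its flange, 60 mm across, 46 mm tall, origin at the centre of its underside
- bottle: Bystander: white plastic dispenser bottle, 56 mm across, 135 mm tall, origin at the centre of its underside
- driver: Bystander: screwdriver, 170 mm long, lying on the desk midway between the jar and the organiser, along its own x axis
Things that resemble listed ones, but are neither listed nor needed, are in the scene too. What is meant by the lid is not orange or yellow, and is the smaller of those in its own colour.

How it is judged:
By the outcome, as a careful person would: the job done as asked, in the order asked, and still so for the second after the job is handed in, while the arm keeps its last pose, push and grip.
It also fails if it takes over 48 s, if anything falls off the work surface, if the arm or the gripper's body presses on something with over 40 N, if the wrist force passes 120 N, or if a joint passes its speed limit or range.

## Robot

A 6-joint arm with a two-finger parallel gripper is mounted at the origin on the work surface. World frame = base frame: x ahead of the robot, y to its left, z up, the work surface at z = 0. Lengths are in mm, angles in rad, forces in N, time in s.
With the tool pointing down it reaches from about 400 to 925 mm from the base axis. Payload 12.5 kg.
Tool frame: the origin (TCP) lies at the centre of the arm's flange, where the gripper is bolted on; the fingertips stand 190 mm ahead of it and the grasp point (between the pads) lies env.grip_point_offset ahead of it (env.grip_point_offset is the distance from the TCP to the grasp point, in mm); z points along the fingers, x is the direction in which the jaws open and shut, and the axes are right-handed (so a half turn about z gives the same grasp; the last joint's range is limited). The gripper opens to 95 mm and grips with 3 to 60 N. Pads are 20 mm wide; open, the fingers measure 119 mm over their backs; the gripper's body (75 mm by 180 mm) begins 59 mm behind the grasp point.
Start: joints at [-1.433, 0.491, 1.559, -0, 1.092, -0.106], TCP at [150.89, -606.512, 404.761] pointing down, gripper open.
Joint ranges: [-3.1, 3.1], [-0.84, 2.19], [0.05, 2.79], [-1.13, 4.28], [0.06, 2.93], [-2.69, 2.69]. Speed limits (rad/s): [2.22, 2.22, 2.79, 3.14, 3.14, 3.14].

## Interface

Orientations are given as [roll, pitch, yaw] about the fixed x, y, z axes, in that order (R = Rz(yaw) Ry(pitch) Rx(roll)).
In Python, from cell import state, read_camera, camera_model, job_done, env gives the robot as it stands.
- The arm moves only by the tool arm_command, never from a script. Its argument "steps" is a list of rows, each a list of 6 numbers: the shift along the tool's x, y, z in cm, then the turn, a rotation vector about the tool's x, y, z in degrees. In form: [[dx, dy, dz, rx, ry, rz], ...]. A call has 1 to 12 rows; each row is the pose to reach, as a shift and turn from the pose commanded when the call began, along the tool's axes at that moment; what a row does not reach only later rows make up. A row lasts 1/12 s, in which the tool goes at most 41.7 mm and 7.16 degrees, less where a joint would pass 70% of its speed; a pose out of reach is approached as far as the arm can. A call with a gripper value outside its range is refused whole. "jaw" is the finger opening in cm, from 0 to 9.51, set as the call begins (left out, the last holds). The fingers move at their own pace and stop on an object; the grip force is fixed at half the most. Time passes only in rows, so rows that repeat a pose let the fingers close. It gives the time, the measured TCP pose, the force and the opening at its end, in the units of the state.
- state(): the state, without advancing time (a new reading comes with each control period).
- read_camera(name): name is "side" or "top"; returns the picture (384x512x3 uint8, red, green, blue); there is no depth.
- camera_model(name): a dict with "K" (3x3 intrinsics, pixels), "k1" (the pictures are not rectified: a ray, as slopes to the right and down, at radius r is drawn at 1 + k1 r^2 times it, then the intrinsics apply), "xyz" and "rotation" of the camera in the world. Camera axes: x right, y up, looking along -z (the intrinsics and any distortion apply to the point x, -y, -z); pixel columns grow to the right and rows downward; lengths in mm; the calibration is good to about 2 mm. A picture is of the moment at which its call begins. camera_model takes no time and is no camera call.
- job_done(): hands the job in, once; it reports no verdict.
The state is a dict: "t": time; "joints": joint angles; "qvel": joint speeds; "tau": joint torques, N m; "eef_pos": TCP position; "tcp_rot": TCP orientation; "ft_force": force on the tool from outside, world axes, zero at the start; "moment": the same for the moment, N m; "opening": opening from 0.0 (shut) to 1.0 (fully open).
Only numpy, scipy, OpenCV 4.12 (cv2) and the standard library are available. Lean on these libraries where they do the work, as an engineer would, in place of code of your own. Each camera call takes 0.05 s, during which the arm holds its last target. There are 200 camera calls.

## Working session

There is one attempt and no reset: what is moved stays moved. The work goes in short steps, Python scripts to look and compute and a tool call to move; the robot and the scene stay as the last step left them, time stands still between calls to the robot, and variables do not carry over. Pictures are saved under pics/ and viewed, about 8 in all and at most 12, crops included, and the job is handed in when it is done.

Besides the shell and the picture viewer there is one more tool, called by a JSON object that holds its "fn" and its "kwargs", one argument or row to a line. arm_command: Moves the arm, as the interface text tells. Its arguments: {"type":"object","properties":{"steps":{"type":"array"},"jaw":{"type":"number"}},"required":["steps"]}

```bash
ls; mkdir -p pics; python3 - <<'E'
from cell import *
import cv2,numpy as np
print(state(), env.grip_point_offset)
for n in("side","top"):
    im=read_camera(n); cv2.imwrite(f"pics/{n}0.png",cv2.cvtColor(im,cv2.COLOR_RGB2BGR)); print(n,camera_model(n))
a=cv2.imread("pics/side0.png");b=cv2.imread("pics/top0.png")
E
```

```text
pics
{'t': 0.0, 'joints': array([-1.43262129e+00,  4.91563454e-01,  1.55942661e+00, -1.77478986e-05,
        1.09168319e+00, -1.05573962e-01]), 'qvel': array([ 2.84913477e-04, -1.19618755e-03,  9.27729346e-04, -3.15529106e-04,
        2.19801020e-05, -1.37578441e-03]), 'tau': array([-3.38969599e-03, -6.12648225e+01, -2.58181250e+01,  6.91801356e-02,
        4.83157870e-02, -1.27185190e-04]), 'eef_pos': array([ 150.87232935, -606.49206035,  404.16707626]), 'tcp_rot': array([-3.14149443e+00,  1.07624619e-03, -1.32703908e+00]), 'ft_force': array([ 0.30165451, -0.54848135,  0.17509206]), 'moment': array([ 0.00615242, -0.00205533,  0.00652989]), 'opening': 1.0049225921395373} 171.3
side {'K': array([[441.48269901,   0.        , 256.36227891],
       [  0.        , 441.48269901, 179.66951479],
       [  0.        ,   0.        ,   1.        ]]), 'k1': -0.17326038346383066, 'xyz': array([ -47.42428842,  486.38584452, 1078.3731322 ]), 'rotation': array([ 0.6882713 ,  0.00889921, -2.31108915])}
top {'K': array([[415.62351869,   0.        , 261.88561917],
       [  0.        , 415.62351869, 195.90559196],
       [  0.        ,   0.        ,   1.        ]]), 'k1': 0.029885125434419544, 'xyz': array([ 493.11853206,  -68.88143577, 1016.11266481]), 'rotation': array([ 0.0464032 ,  0.02321923, -1.59019146])}
```

View pics/side0.png

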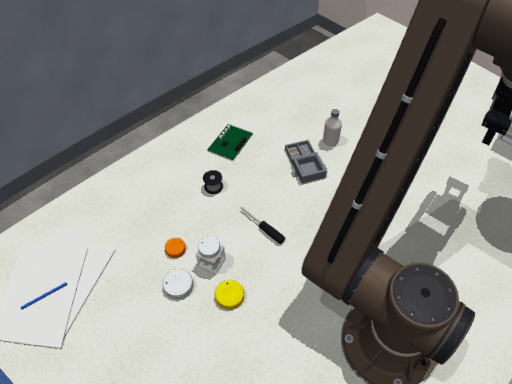

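View pics/top0.png

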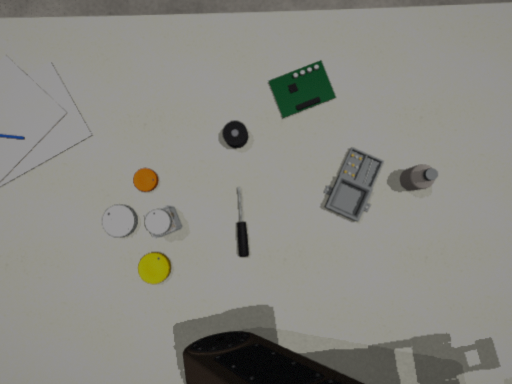

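Both views show the same layout. In the top picture, the candidate lids are metal on the jar (158,222), a larger metal disc (119,221), orange (146,180) and yellow (154,268). The one on the jar fits: it is metal, the smaller of the two, and sits on the square glass body. The organiser pocket is at about (347,198), with its tray towards (360,168). I'll enlarge to confirm.

```bash
cat > h.py <<'E'
import numpy as np,cv2
from scipy.spatial.transform import Rotation as R
from cell import *
def ray(n,uv):
    m=camera_model(n);K=m["K"];uv=np.atleast_2d(np.float64(uv))
    p=cv2.undistortPoints(uv.reshape(-1,1,2),K,np.array([m["k1"],0,0,0.]))[:,0]
    d=np.c_[p[:,0],-p[:,1],-np.ones(len(p))]
    return m["xyz"],R.from_euler("xyz",m["rotation"]).apply(d)
def plane(n,uv,z):
    o,d=ray(n,uv);return o+d*((z-o[2])/d[:,2])[:,None]
def proj(n,P):
    m=camera_model(n);r=R.from_euler("xyz",m["rotation"]);c=r.inv().apply(np.atleast_2d(P)-m["xyz"])
    c=c*[1,-1,-1]
    return cv2.projectPoints(c,np.zeros(3),np.zeros(3),m["K"],np.array([m["k1"],0,0,0.]))[0][:,0]
def grab(n,name):
    im=cv2.cvtColor(read_camera(n),cv2.COLOR_RGB2BGR);cv2.imwrite(f"pics/{name}.png",im);return im
E
python3 - <<'E'
import cv2,numpy as np
t=cv2.imread("pics/top0.png");s=cv2.imread("pics/side0.png")
c=lambda i,x,y,w,h,k:cv2.resize(i[y:y+h,x:x+w],None,fx=k,fy=k,interpolation=cv2.INTER_CUBIC)
A=np.hstack([c(t,95,180,90,70,4.44),c(t,315,145,90,70,4.44)])
B=np.hstack([c(s,160,220,90,65,4.44),c(s,275,130,90,65,4.44)])
o=np.vstack([A,B]);print(o.shape);cv2.imwrite("pics/crop1.png",o)
E
```

```text
(600, 800, 3)
```

View pics/crop1.png

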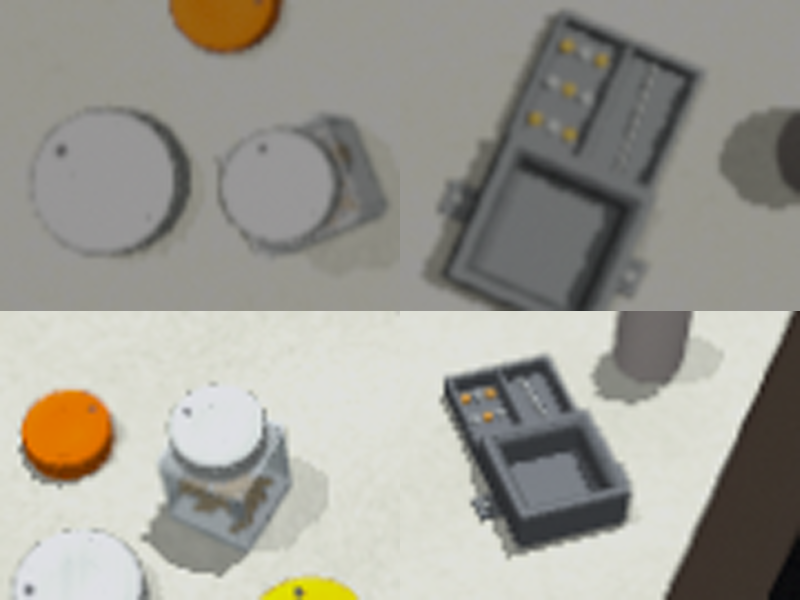

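The top crop confirms it: the small metal lid sits on the square glass body, with its dimple at about (154,213). The disc to its left is clearly larger and lies on the desk. The organiser pocket is empty. Next I'll measure.

```bash
python3 - <<'E'
from h import *
t=cv2.imread("pics/top0.png");s=cv2.imread("pics/side0.png")
np.set_printoptions(precision=1,suppress=True)
# lid from crops (top/side)
for n,c,d in(("top",(157.8,221.4),(154,213.3)),("side",(208.6,244.5),(201.9,242.6))):
    C=plane(n,c,90)[0];D=plane(n,d,90)[0];v=D-C;print(n,C,D,np.hypot(*v[:2]),np.degrees(np.arctan2(v[1],v[0])))
# organiser mask
x0,y0,w,h=315,140,75,90
g=cv2.cvtColor(t,cv2.COLOR_BGR2GRAY)[y0:y0+h,x0:x0+w]
m=(g<105).astype(np.uint8)
m=cv2.morphologyEx(m,cv2.MORPH_CLOSE,np.ones((3,3)))
cs,_=cv2.findContours(m,0,2);c=max(cs,key=cv2.contourArea);r=cv2.minAreaRect(c);print(r)
P=plane("top",cv2.boxPoints(r)+[x0,y0],20);print(P,np.linalg.norm(P-np.roll(P,1,0),axis=1),np.median(g))
k=7
a=cv2.resize(t[155:227,318:378],None,fx=k,fy=k,interpolation=cv2.INTER_CUBIC)
b=cv2.resize(t[195:245,138:188],None,fx=k,fy=k,interpolation=cv2.INTER_CUBIC)
b=cv2.copyMakeBorder(b,0,a.shape[0]-b.shape[0],0,0,0)
o=np.hstack([a,b]);o=cv2.convertScaleAbs(o,alpha=1.5);print(o.shape);cv2.imwrite("pics/crop2.png",o)
E
```

```text
top [484.3 185.4  90. ] [502.6 193.8  90. ] 20.081468549557968 24.689777042976875
side [481.9 183.1  90. ] [498.2 192.5  90. ] 18.862730185391495 29.84364409098118
((36.87069320678711, 44.301727294921875), (45.43202590942383, 67.36019897460938), 23.198591232299805)
[[ 512.2 -179.5   20. ]
 [ 659.4 -246.7   20. ]
 [ 614.  -344.3   20. ]
 [ 467.8 -277.2   20. ]] [107.3 161.8 107.7 160.9] 149.0
(504, 770, 3)
```

View pics/crop2.png

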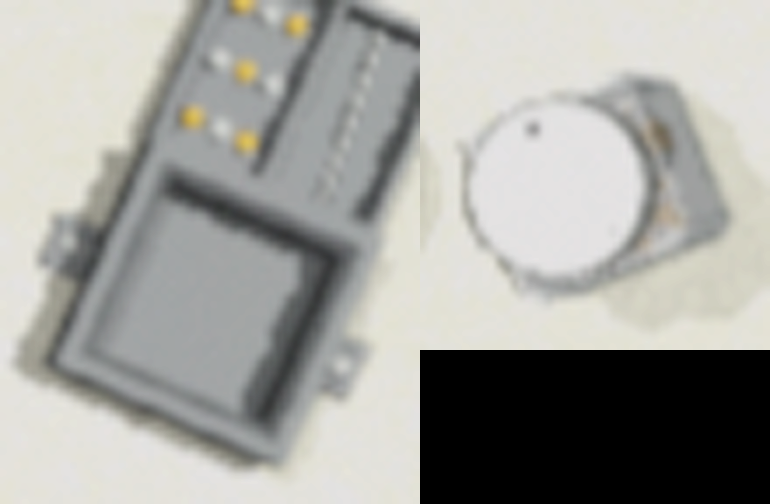

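Crop 2: the block's outer top corners are at about (158,155), (375,240), (275,455) and (62,357). The pocket's inner corners are at about (170,178), (350,252), (262,425) and (90,350). The jar's right base edge runs from (680,85) to (728,215).

```bash
python3 - <<'E'
from h import *
np.set_printoptions(precision=1,suppress=True)
f=lambda L,o:(np.float64(L)+.5)/7-.5+o
for nm,L in(("out",[(158,155),(375,240),(275,455),(62,357)]),("in",[(170,178),(350,252),(262,425),(90,350)])):
    P=plane("top",f(L,[318,155]),34);e=P-np.roll(P,-1,0)
    print(nm,P.mean(0),np.linalg.norm(e,axis=1),np.degrees(np.arctan2(e[:,1],e[:,0]))%90)
Q=plane("top",f([(680-420,85),(728-420,215)],[138,195]),0);e=Q[1]-Q[0];print(Q,np.linalg.norm(e),np.degrees(np.arctan2(e[1],e[0]))%90)
Q=plane("top",f([(590-420,290),(720-420,238)],[138,195]),0);e=Q[1]-Q[0];print(Q,np.linalg.norm(e),np.degrees(np.arctan2(e[1],e[0]))%90)
E
```

```text
out [ 530.9 -250.8   34. ] [77.6 79.7 78.  75.5] [67.1 63.6 64.  63.2]
in [ 531. -251.   34.] [64.8 65.3 62.4 64. ] [66.2 61.6 65.1 63.7]
[[518.6 168.2   0. ]
 [472.8 151.8   0. ]] 48.64701197149342 19.722531163920678
[[447.6 200.4   0. ]
 [464.8 154.7   0. ]] 48.82443392926137 20.652745270723074
```

```bash
cat >> h.py <<'E'
def go(x,y,z,yaw):
    s=state();r0=R.from_euler("xyz",s["tcp_rot"]);r1=R.from_euler("xyz",[np.pi,0,np.radians(yaw)])
    d=r0.inv().apply(np.array([x,y,z])-s["eef_pos"])/10;w=np.degrees((r0.inv()*r1).as_rotvec())
    print("row",np.round(np.r_[d,w],2).tolist(),"t",round(s["t"],2))
E
python3 -c "
from h import *
go(510,-220,400,-20)"
```

```text
row [-28.84, -44.18, 0.46, -0.03, 0.05, -56.03] t 0.1
```

{"fn": "arm_command", "kwargs": {
  "steps": [
    [-28.84,-44.18,0.4,0,0,-56],
    [-28.84,-44.18,0.4,0,0,-56],
    [-28.84,-44.18,0.4,0,0,-56],
    [-28.84,-44.18,0.4,0,0,-56],
    [-28.84,-44.18,0.4,0,0,-56],
    [-28.84,-44.18,0.4,0,0,-56],
    [-28.84,-44.18,0.4,0,0,-56],
    [-28.84,-44.18,0.4,0,0,-56],
    [-28.84,-44.18,0.4,0,0,-56],
    [-28.84,-44.18,0.4,0,0,-56],
    [-28.84,-44.18,0.4,0,0,-56],
    [-28.84,-44.18,0.4,0,0,-56]
  ],
  "jaw": 9.5
}}

```text
t: 1.1
eef_pos: [492.3, -238.4, 400.8]
tcp_rot: [3.142, 0.0, -0.35]
ft_force: [0.3, -0.2, 0.1]
opening: 0.999
```

```bash
python3 -c "
from h import *
print(state()['eef_pos'],state()['joints']);go(483,184.5,320,21)"
```

```text
[ 492.26857825 -238.38111616  400.82605142] [-5.71737281e-01  3.84643617e-01  1.75601971e+00 -8.72804040e-05
  1.00112404e+00 -2.22049537e-01]
row [-15.36, -39.41, 8.08, -0.0, 0.01, -41.03] t 1.1
```

{"fn": "arm_command", "kwargs": {
  "steps": [
    [-15.36,-39.41,8,0,0,-41],
    [-15.36,-39.41,8,0,0,-41],
    [-15.36,-39.41,8,0,0,-41],
    [-15.36,-39.41,8,0,0,-41],
    [-15.36,-39.41,8,0,0,-41],
    [-15.36,-39.41,8,0,0,-41],
    [-15.36,-39.41,8,0,0,-41],
    [-15.36,-39.41,8,0,0,-41],
    [-15.36,-39.41,8,0,0,-41],
    [-15.36,-39.41,8,0,0,-41],
    [-15.36,-39.41,8,0,0,-41],
    [-15.36,-39.41,8,0,0,-41]
  ]
}}

```text
t: 2.1
eef_pos: [481.3, 185.5, 320.0]
tcp_rot: [-3.141, 0.001, 0.37]
ft_force: [-1.2, 0.5, 0.2]
opening: 0.998
```

{"fn": "arm_command", "kwargs": {
  "steps": [
    [0,0,0,0,0,0],
    [0,0,0,0,0,0],
    [0,0,0,0,0,0]
  ]
}}

```text
t: 2.35
eef_pos: [482.1, 181.5, 321.1]
tcp_rot: [3.141, -0.0, 0.365]
ft_force: [-0.1, -0.3, -0.0]
opening: 1.005
```

```bash
python3 -c "
from h import *
print(state()['eef_pos'],state()['joints']);go(483.3,184.5,300,21)
t=grab('top','top1');s=grab('side','side1')
k=5
a=cv2.resize(t[170:270,110:210],None,fx=4,fy=4,interpolation=cv2.INTER_CUBIC)
b=cv2.resize(s[195:295,155:255],None,fx=4,fy=4,interpolation=cv2.INTER_CUBIC)
cv2.imwrite('pics/crop3.png',np.hstack([a,b]))
"
```

```text
[482.07178846 181.5096534  321.1226825 ] [ 2.31846040e-01  4.46271544e-01  1.91782045e+00 -2.55875831e-04
  7.77340072e-01 -1.32481162e-01]
row [0.22, -0.24, 2.11, 0.01, -0.01, -0.12] t 2.35
```

View pics/crop3.png

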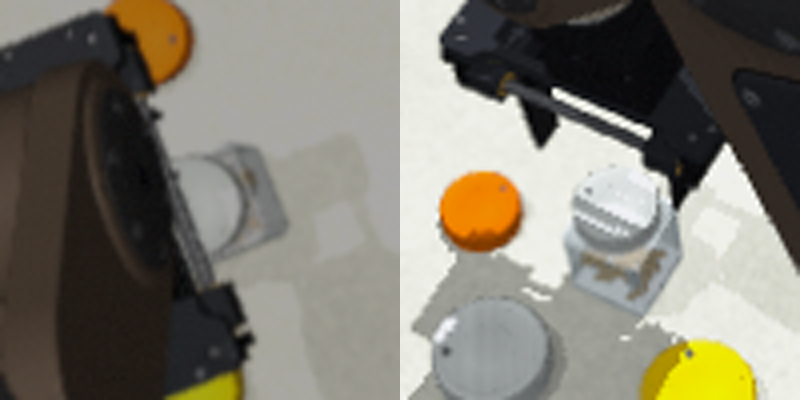

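The open jaws straddle the small metal lid. Orange and yellow lie under the gripper but well below the tips. I'll descend and do a light centring squeeze.

{"fn": "arm_command", "kwargs": {
  "steps": [
    [0.22,-0.24,2.0,0,0,0],
    [0.22,-0.24,4.0,0,0,0],
    [0.22,-0.24,5.2,0,0,0],
    [0.22,-0.24,5.8,0,0,0],
    [0.22,-0.24,5.8,0,0,0],
    [0.22,-0.24,5.8,0,0,0]
  ]
}}

```text
t: 2.95
eef_pos: [483.4, 185.3, 263.2]
tcp_rot: [3.141, -0.0, 0.365]
ft_force: [-0.1, -0.6, 0.1]
opening: 0.997
```

{"fn": "arm_command", "kwargs": {
  "steps": [
    [0,0,0,0,0,0],
    [0,0,0,0,0,0],
    [0,0,0,0,0,0],
    [0,0,0,0,0,0],
    [0,0,0,0,0,0],
    [0,0,0,0,0,0],
    [0,0,0,0,0,0]
  ],
  "jaw": 5.7
}}

```text
t: 3.53
eef_pos: [483.1, 185.7, 263.0]
tcp_rot: [3.141, 0.0, 0.366]
ft_force: [-2.5, -1.3, 2.7]
opening: 0.609
```

```bash
python3 -c "
from h import *
s=state();print(s['eef_pos'],s['opening']*95,s['ft_force'],s['moment'])"
```

```text
[483.05380943 185.66120024 262.96361423] 57.81613473174939 [-2.51193389 -1.30519819  2.65489016] [-0.18187839  0.40418459 -0.02573891]
```

{"fn": "arm_command", "kwargs": {
  "steps": [
    [0,0,0,0,0,0],
    [0,0,0,0,0,0],
    [0,0,0,0,0,0],
    [0,0,0,0,0,0]
  ],
  "jaw": 7.8
}}

```text
t: 3.87
eef_pos: [483.1, 185.7, 262.9]
tcp_rot: [3.142, 0.0, 0.366]
ft_force: [0.4, 1.0, 0.6]
opening: 0.804
```

{"fn": "arm_command", "kwargs": {
  "steps": [
    [0,0,0,0,0,7],
    [0,0,0,0,0,14],
    [0,0,0,0,0,21],
    [0,0,0,0,0,28],
    [0,0,0,0,0,35],
    [0,0,0,0,0,42],
    [0,0,0,0,0,49],
    [0,0,0,0,0,56],
    [0,0,0,0,0,63],
    [0,0,0,0,0,70],
    [0,0,0,0,0,77],
    [0,0,0,0,0,84]
  ]
}}

```text
t: 4.87
eef_pos: [483.1, 185.7, 262.9]
tcp_rot: [3.142, -0.0, -1.106]
ft_force: [0.4, 0.4, 0.1]
opening: 0.818
```

{"fn": "arm_command", "kwargs": {
  "steps": [
    [0,0,0,0,0,0],
    [0,0,0,0,0,0]
  ]
}}

```text
t: 5.03
eef_pos: [483.1, 185.7, 262.9]
tcp_rot: [3.141, -0.0, -1.096]
ft_force: [0.4, -0.2, 0.3]
opening: 0.819
```

{"fn": "arm_command", "kwargs": {
  "steps": [
    [0,0,0,0,0,0],
    [0,0,0,0,0,0],
    [0,0,0,0,0,0],
    [0,0,0,0,0,0],
    [0,0,0,0,0,0],
    [0,0,0,0,0,0],
    [0,0,0,0,0,0]
  ],
  "jaw": 5.2
}}

```text
t: 5.62
eef_pos: [483.1, 185.7, 262.9]
tcp_rot: [-3.142, -0.0, -1.1]
ft_force: [-0.7, 1.5, 1.1]
opening: 0.605
```

```bash
python3 -c "
from h import *
s=state();print(s['eef_pos'],s['tcp_rot'],s['opening']*95,s['ft_force'],s['moment'])"
```

```text
[483.08322526 185.72693428 262.92591556] [-3.14154944e+00 -2.06812298e-05 -1.09981712e+00] 57.439558547647344 [-0.67349805  1.51281289  1.10425596] [0.26476363 0.11349332 0.06880322]
```

{"fn": "arm_command", "kwargs": {
  "steps": [
    [0,0,-0.3,0,0,0],
    [0,0,-1,0,0,0],
    [0,0,-2.5,0,0,0],
    [0,0,-4.5,0,0,0],
    [0,0,-6.5,0,0,0],
    [0,0,-8,0,0,0],
    [0,0,-9,0,0,0],
    [0,0,-9,0,0,0],
    [0,0,-9,0,0,0]
  ]
}}

```text
t: 6.37
eef_pos: [482.9, 185.6, 352.9]
tcp_rot: [-3.141, -0.0, -1.1]
ft_force: [-0.2, 0.2, -4.6]
opening: 0.609
```

```bash
python3 -c "
from h import *
s=state();print(s['eef_pos'],s['opening']*95,s['ft_force'],s['moment'])
go(531,-251,350,-63-45)
go(531,-251,350,-63-47.5)
t=grab('top','top2');s=grab('side','side2')
a=cv2.resize(t[150:300,80:230],None,fx=2.6,fy=2.6,interpolation=cv2.INTER_CUBIC)
b=cv2.resize(s[165:295,125:255],None,fx=3,fy=3,interpolation=cv2.INTER_CUBIC)
cv2.imwrite('pics/crop4.png',np.hstack([a,b]))
"
```

```text
[482.90478347 185.58985609 352.94809456] 57.831583398206696 [-0.18426192  0.20235163 -4.59216163] [-0.0406993   0.04277964  0.08690609]
row [41.09, 15.51, 0.3, -0.03, -0.0, 44.97] t 6.37
row [41.09, 15.51, 0.3, -0.03, -0.0, 47.47] t 6.37
```

View pics/crop4.png

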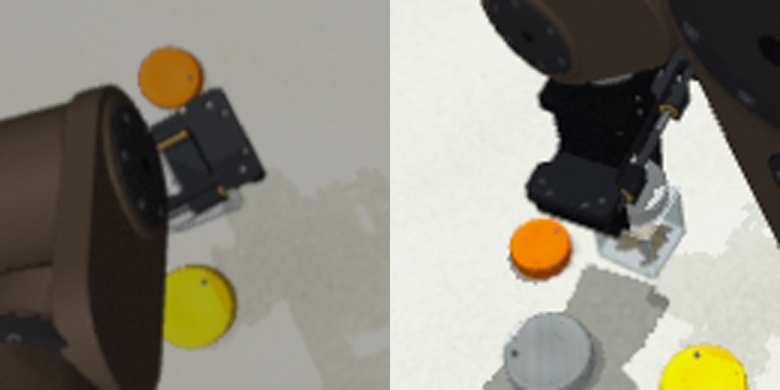

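Jar is lifted and level, with its weight on the wrist. Now carry it over the organiser.

{"fn": "arm_command", "kwargs": {
  "steps": [
    [3,1.1,0,0,0,3],
    [6,2.2,0,0,0,7],
    [10,3.8,0,0,0,11],
    [14,5.3,0,0,0,15],
    [18,6.8,0,0,0,19],
    [22,8.3,0,0,0,24],
    [26,9.8,0,0,0,29],
    [30,11.3,0,0,0,34],
    [34,12.8,0,0,0,38],
    [37.5,14.2,0,0,0,42],
    [40,15.1,0,0,0,45],
    [41.1,15.5,0,0,0,46]
  ]
}}

```text
t: 7.47
eef_pos: [531.3, -255.0, 351.5]
tcp_rot: [3.141, -0.0, -1.909]
ft_force: [-0.5, 0.0, -4.0]
opening: 0.605
```

{"fn": "arm_command", "kwargs": {
  "steps": [
    [0,0,0,0,0,0],
    [0,0,0,0,0,0],
    [0,0,0,0,0,0],
    [0,0,0,0,0,0]
  ]
}}

```text
t: 7.8
eef_pos: [531.4, -249.5, 352.7]
tcp_rot: [3.141, 0.0, -1.901]
ft_force: [0.7, -0.2, -3.5]
opening: 0.608
```

```bash
python3 -c "
from h import *
s=state();print(s['eef_pos'],s['opening']*95,s['ft_force'],s['moment'],s['joints'])
go(531,-251,350,-63-46)
t=grab('top','top3');s=grab('side','side3')
a=cv2.resize(t[140:230,310:400],None,fx=4.4,fy=4.4,interpolation=cv2.INTER_CUBIC)
b=cv2.resize(s[110:200,260:350],None,fx=4.4,fy=4.4,interpolation=cv2.INTER_CUBIC)
cv2.imwrite('pics/crop5.png',cv2.convertScaleAbs(np.hstack([a,b]),alpha=1.3))
"
```

```text
[ 531.35980007 -249.51930643  352.73329422] 57.76121937700467 [ 0.71094262 -0.17060902 -3.46061351] [ 0.04547924  0.05135408 -0.02085293] [-5.51529231e-01  4.94206157e-01  1.71255007e+00  8.74776583e-05
  9.35715864e-01  1.34931619e+00]
row [0.15, -0.01, 0.27, 0.05, 0.01, 0.09] t 7.8
```

View pics/crop5.png

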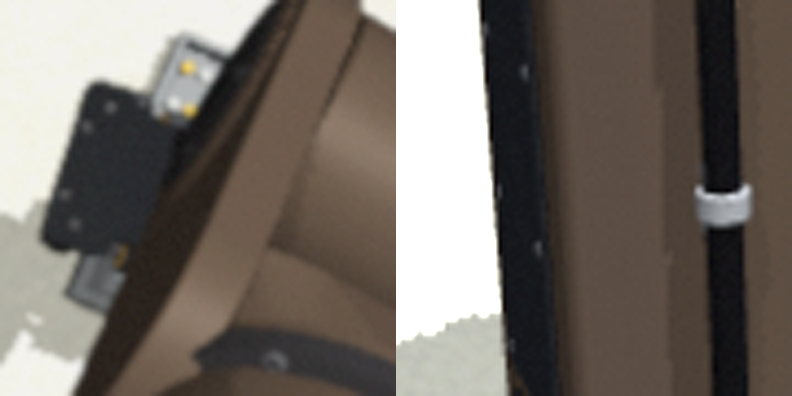

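From here the arm hides the pocket and jar in both views. I'll refine the organiser and jar yaw from stored side pictures.

```bash
python3 -c "
from h import *
s=cv2.imread('pics/side0.png');q=cv2.imread('pics/side2.png')
a=cv2.resize(s[138:188,282:332],None,fx=8,fy=8,interpolation=cv2.INTER_CUBIC)
b=cv2.resize(q[212:262,180:230],None,fx=8,fy=8,interpolation=cv2.INTER_CUBIC)
cv2.imwrite('pics/crop6.png',np.hstack([a,b]))
"
```

```text
(no output)
```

View pics/crop6.png

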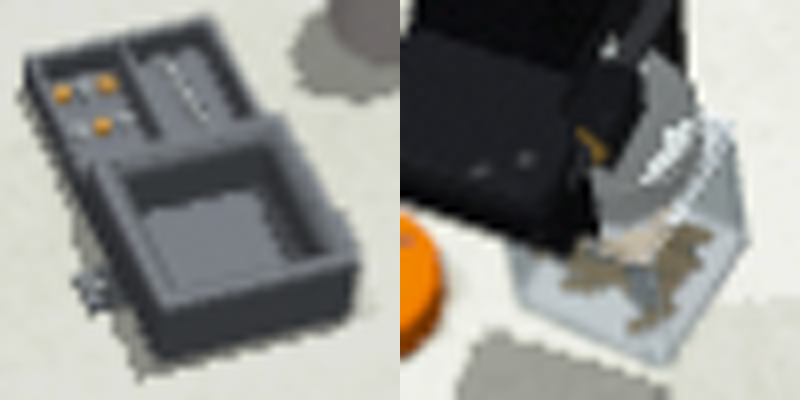

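Crop 6: organiser outer top corners are at (92,160), (285,115), (357,260) and (160,310). The jar's lower edges run (527,300)→(655,365) and (670,362)→(748,240).

```bash
python3 - <<'E'
from h import *
np.set_printoptions(precision=1,suppress=True)
f=lambda L,o:(np.float64(L)+.5)/8-.5+o
for nm,L in(("out",[(92,160),(285,115),(357,260),(160,310)]),("in",[(115,172),(268,138),(327,265),(167,298)])):
    P=plane("side",f(L,[282,138]),34);e=P-np.roll(P,-1,0)
    print(nm,P.mean(0),np.linalg.norm(e,axis=1),np.degrees(np.arctan2(e[:,1],e[:,0]))%90)
for L in([(127,300),(255,365)],[(270,362),(348,240)]):
    Q=plane("side",f(L,[180,212]),90);e=Q[1]-Q[0];print(Q,np.linalg.norm(e),np.degrees(np.arctan2(e[1],e[0]))%90)
# lid disc centre vs dimple in the top picture, by threshold
for n,box in(("top",(140,200,178,242)),("side",(194,230,222,262))):
    im=cv2.imread(f"pics/{n}0.png");x0,y0,x1,y1=box
    g=cv2.GaussianBlur(im[y0:y1,x0:x1].astype(np.float32).sum(2)/3,(0,0),.6)
    print(n,box); print(g[::2,::2].astype(int)) if n=="top" else 0
E
```

```text
out [ 526.8 -253.2   34. ] [83.2 80.4 82.8 81.3] [64.5 63.  65.1 63.3]
in [ 525.2 -249.1   34. ] [65.3 69.6 65.9 67.7] [63.6 62.  62.  61.6]
[[494.2 217.1  90. ]
 [447.5 201.4  90. ]] 49.23222796411643 18.566707207384667
[[445.1 197.1  90. ]
 [463.3 149.5  90. ]] 50.97767616798935 20.848663256639085
top (140, 200, 178, 242)
[[150 149 148 150 149 149 149 149 149 149 149 148 149 150 150 150 149 149
  149]
 [149 149 148 149 150 149 149 149 149 149 149 148 148 149 149 149 149 149
  149]
 [149 148 149 149 149 149 148 148 148 149 150 149 148 146 145 147 148 149
  149]
 [149 149 149 149 149 149 149 149 149 148 149 148 142 128 113 110 121 135
  148]
 [149 149 149 148 149 150 147 146 141 134 133 126 115 114 109  95 102 109
  138]
 [148 148 149 148 148 145 139 140 146 144 139 124 106 113 115  99 103 104
  123]
 [148 149 149 146 135 142 144 132 149 150 150 149 140 106  99 101  87 101
  110]
 [149 148 145 134 140 150 146 133 149 150 151 151 150 141  95  94  75  95
  103]
 [148 146 129 135 149 150 150 150 150 151 150 151 151 150 124  85  87  91
  103]
 [145 148 122 142 151 150 150 150 151 151 150
[... 253 characters left out ...]
51 143  90 101 114
  107]
 [145 148 130 137 150 150 151 150 151 151 150 150 150 150 132  86 107 113
  107]
 [147 148 145 127 147 150 150 150 150 150 151 151 149 144 104 101 118 125
  106]
 [148 149 148 135 136 147 150 150 150 150 150 150 146 120  95 117 124 115
  110]
 [148 149 149 148 140 122 143 146 150 149 147 139 115 106 109 109 120 128
  136]
 [148 148 150 149 147 131 125 117 126 124 122 110 105 109 120 130 137 138
  136]
 [147 148 149 148 148 145 132 125 115 110 111 117 126 132 133 136 137 136
  137]
 [147 148 148 148 148 147 147 145 139 143 145 146 142 135 136 136 137 135
  137]
 [148 147 148 148 148 148 148 149 148 147 147 148 148 141 138 135 136 140
  143]]
side (194, 230, 222, 262)
```

Weighing both views against the gripped lid's true position puts the pocket at about (529, -250.5), yaw -26°. The jar is at -26° as well. I'll descend carefully by feel.

```bash
python3 -c "
from h import *
go(529,-250.5,301,-108.9)"
```

```text
row [0.15, 0.21, 5.2, 0.01, 0.0, -0.03] t 7.9
```

{"fn": "arm_command", "kwargs": {
  "steps": [
    [0.15,0.2,1.5,0,0,0],
    [0.15,0.2,3.5,0,0,0],
    [0.15,0.2,4.7,0,0,0],
    [0.15,0.2,5.2,0,0,0],
    [0.15,0.2,5.2,0,0,0],
    [0.15,0.2,5.2,0,0,0]
  ]
}}

```text
t: 8.4
eef_pos: [529.2, -251.4, 301.4]
tcp_rot: [-3.141, -0.0, -1.902]
ft_force: [0.8, -0.7, -4.2]
opening: 0.608
```

{"fn": "arm_command", "kwargs": {
  "steps": [
    [0,0,0.2,0,0,0],
    [0,0,0.4,0,0,0],
    [0,0,0.6,0,0,0],
    [0,0,0.6,0,0,0]
  ]
}}

```text
t: 8.73
eef_pos: [528.9, -251.7, 294.9]
tcp_rot: [-3.142, -0.0, -1.903]
ft_force: [-0.2, -0.1, -3.3]
opening: 0.607
```

```bash
python3 -c "
from h import *
s=state();print(s['eef_pos'],s['ft_force'],s['moment'])"
```

```text
[ 528.91786599 -251.66404381  294.875217  ] [-0.16063573 -0.13783267 -3.32055324] [0.04959938 0.05251508 0.03151612]
```

{"fn": "arm_command", "kwargs": {
  "steps": [
    [0,0,0.2,0,0,0],
    [0,0,0.4,0,0,0],
    [0,0,0.6,0,0,0],
    [0,0,0.8,0,0,0],
    [0,0,0.8,0,0,0]
  ]
}}

```text
t: 9.15
eef_pos: [528.9, -251.7, 286.4]
tcp_rot: [3.141, 0.0, -1.903]
ft_force: [0.3, -0.1, -4.9]
opening: 0.609
```

```bash
python3 -c "
from h import *
s=state();print(s['eef_pos'],s['ft_force'],s['moment'])"
```

```text
[ 528.91984114 -251.724307    286.44687992] [ 0.3223156  -0.05143951 -4.92693897] [ 0.01491096 -0.07855004  0.00425553]
```

It entered the pocket cleanly, with the underside at about 23 mm and no side load. Down to just above the floor.

{"fn": "arm_command", "kwargs": {
  "steps": [
    [0,0,0.3,0,0,0],
    [0,0,0.7,0,0,0],
    [0,0,1.1,0,0,0],
    [0,0,1.4,0,0,0],
    [0,0,1.55,0,0,0],
    [0,0,1.6,0,0,0],
    [0,0,1.65,0,0,0],
    [0,0,1.65,0,0,0]
  ]
}}

```text
t: 9.82
eef_pos: [529.0, -251.7, 270.4]
tcp_rot: [-3.142, -0.0, -1.903]
ft_force: [0.2, -0.2, -4.5]
opening: 0.608
```

```bash
python3 -c "
from h import *
s=state();print(s['eef_pos'],s['ft_force'],s['moment'])"
```

```text
[ 528.96069231 -251.71547384  270.42684175] [ 0.16285581 -0.20747505 -4.48154514] [-0.01439547 -0.01948501  0.01839699]
```

{"fn": "arm_command", "kwargs": {
  "steps": [
    [0,0,0.05,0,0,0],
    [0,0,0.1,0,0,0],
    [0,0,0.12,0,0,0],
    [0,0,0.14,0,0,0],
    [0,0,0.14,0,0,0]
  ]
}}

```text
t: 10.23
eef_pos: [529.0, -251.7, 269.1]
tcp_rot: [-3.141, -0.0, -1.903]
ft_force: [0.2, 0.2, -3.5]
opening: 0.607
```

```bash
python3 -c "
from h import *
s=state();print(s['eef_pos'],s['ft_force'],s['moment'])"
```

```text
[ 528.97582467 -251.70158061  269.05473533] [ 0.20849483  0.23974955 -3.49311404] [-0.03252196  0.03248414 -0.08711008]
```

{"fn": "arm_command", "kwargs": {
  "steps": [
    [0,0,0.03,0,0,0],
    [0,0,0.06,0,0,0],
    [0,0,0.06,0,0,0],
    [0,0,0.06,0,0,0]
  ]
}}

```text
t: 10.57
eef_pos: [529.1, -251.7, 268.9]
tcp_rot: [-3.141, -0.0, -1.903]
ft_force: [1.0, 2.0, 3.2]
opening: 0.605
```

{"fn": "arm_command", "kwargs": {
  "steps": [
    [0,0,0.03,0,0,0],
    [0,0,0.06,0,0,0],
    [0,0,0.06,0,0,0],
    [0,0,0.06,0,0,0]
  ]
}}

```text
t: 10.9
eef_pos: [529.0, -251.6, 268.7]
tcp_rot: [-3.141, -0.0, -1.903]
ft_force: [-1.4, 3.2, 9.7]
opening: 0.606
```

```bash
python3 -c "
from h import *
s=state();print(s['eef_pos'],s['ft_force'],s['moment'])"
```

```text
[ 529.04076349 -251.62163633  268.71702682] [-1.43748272  3.20590378  9.70069987] [ 0.56932145  0.30410708 -0.04215256]
```

The jar stands on the floor: contact came at TCP z 268.9, as predicted. Now twist anticlockwise, watching the moment.

{"fn": "arm_command", "kwargs": {
  "steps": [
    [0,0,0,0,0,-2],
    [0,0,0,0,0,-4],
    [0,0,0,0,0,-6],
    [0,0,0,0,0,-8],
    [0,0,0,0,0,-10],
    [0,0,0,0,0,-10]
  ]
}}

```text
t: 11.4
eef_pos: [529.3, -252.0, 269.3]
tcp_rot: [-3.139, -0.001, -1.727]
ft_force: [-0.1, 1.4, 13.5]
opening: 0.608
```

```bash
python3 -c "
from h import *
s=state();print(s['eef_pos'],np.degrees(s['tcp_rot'][2]),s['ft_force'],s['moment'])"
```

```text
[ 529.26905643 -251.95736956  269.316969  ] -98.92751915822393 [-0.11284535  1.41970915 13.53773154] [ 0.21300292  0.24521733 -0.12678071]
```

{"fn": "arm_command", "kwargs": {
  "steps": [
    [0,0,0,0,0,-2],
    [0,0,0,0,0,-4],
    [0,0,0,0,0,-6]
  ]
}}

```text
t: 11.65
eef_pos: [529.3, -252.0, 269.4]
tcp_rot: [-3.139, -0.002, -1.622]
ft_force: [-1.1, 1.0, 13.8]
opening: 0.607
```

{"fn": "arm_command", "kwargs": {
  "steps": [
    [0,0,0,0,0,-2],
    [0,0,0,0,0,-4],
    [0,0,0,0,0,-6]
  ]
}}

```text
t: 11.9
eef_pos: [529.4, -252.1, 269.5]
tcp_rot: [-3.138, -0.002, -1.518]
ft_force: [-0.7, 0.6, 14.0]
opening: 0.605
```

```bash
python3 -c "
from h import *
s=state();print(s['eef_pos'],np.degrees(s['tcp_rot'][2]),s['ft_force'],s['moment'])"
```

```text
[ 529.39518169 -252.05041498  269.45125661] -86.96093961709846 [-0.67832376  0.61821842 14.01745888] [ 0.24473171  0.05704876 -0.25836751]
```

{"fn": "arm_command", "kwargs": {
  "steps": [
    [0,0,0,0,0,-2],
    [0,0,0,0,0,-4],
    [0,0,0,0,0,-6],
    [0,0,0,0,0,-8],
    [0,0,0,0,0,-10]
  ]
}}

```text
t: 12.32
eef_pos: [529.4, -252.0, 269.5]
tcp_rot: [-3.139, -0.003, -1.343]
ft_force: [-0.5, 0.8, 14.6]
opening: 0.61
```

```bash
python3 -c "
from h import *
s=state();print(s['eef_pos'],np.degrees(s['tcp_rot'][2]),s['ft_force'],s['moment'])"
```

```text
[ 529.38601893 -252.01601212  269.46067638] -76.96092151506247 [-0.49526487  0.75682519 14.63734783] [ 0.17773051  0.06216289 -0.19712554]
```

{"fn": "arm_command", "kwargs": {
  "steps": [
    [0,0,0,0,0,-2],
    [0,0,0,0,0,-4],
    [0,0,0,0,0,-6],
    [0,0,0,0,0,-8],
    [0,0,0,0,0,-10]
  ]
}}

```text
t: 12.73
eef_pos: [529.4, -251.9, 269.5]
tcp_rot: [-3.139, -0.003, -1.169]
ft_force: [1.0, 2.1, 14.6]
opening: 0.607
```

```bash
python3 -c "
from h import *
s=state();print(s['eef_pos'],np.degrees(s['tcp_rot'][2]),s['ft_force'],s['moment'],s['joints'])
t=grab('top','top4');s=grab('side','side4')
"
```

```text
[ 529.43977585 -251.92521464  269.45132311] -66.96799360257211 [ 1.01522128  2.08466586 14.59124837] [ 0.48198777 -0.10348814 -0.19664401] [-5.56800193e-01  6.02102020e-01  1.78543858e+00  3.99903168e-04
  7.50372177e-01  6.11716450e-01]
```

{"fn": "arm_command", "kwargs": {
  "steps": [
    [0,0,0,0,0,-2],
    [0,0,0,0,0,-4],
    [0,0,0,0,0,-6],
    [0,0,0,0,0,-6]
  ]
}}

```text
t: 13.17
eef_pos: [529.4, -251.9, 269.5]
tcp_rot: [-3.14, -0.003, -1.063]
ft_force: [0.6, 2.4, 13.8]
opening: 0.606
```

```bash
python3 -c "
from h import *
s=state();print(s['eef_pos'],np.degrees(s['tcp_rot'][2]),s['ft_force'],s['moment'])"
```

```text
[ 529.44512099 -251.8752436   269.46720266] -60.92798401316277 [ 0.55305924  2.3659744  13.77365754] [ 0.41449881 -0.0631779  -0.10817378]
```

{"fn": "arm_command", "kwargs": {
  "steps": [
    [0,0,0,0,0,-2],
    [0,0,0,0,0,-4],
    [0,0,0,0,0,-6],
    [0,0,0,0,0,-6]
  ]
}}

```text
t: 13.5
eef_pos: [529.4, -251.9, 269.4]
tcp_rot: [-3.14, -0.003, -0.959]
ft_force: [-0.0, 2.4, 14.2]
opening: 0.611
```

```bash
python3 -c "
from h import *
s=state();print(s['eef_pos'],np.degrees(s['tcp_rot'][2]),s['ft_force'],s['moment'])"
```

```text
[ 529.42271953 -251.86758374  269.43733073] -54.930979516494126 [-0.01611984  2.40098089 14.23528423] [ 0.43325539 -0.01751151 -0.14629889]
```

{"fn": "arm_command", "kwargs": {
  "steps": [
    [0,0,0,0,0,-2],
    [0,0,0,0,0,-4],
    [0,0,0,0,0,-4],
    [0,0,0,0,0,-4]
  ]
}}

```text
t: 13.83
eef_pos: [529.4, -251.8, 269.4]
tcp_rot: [-3.14, -0.003, -0.891]
ft_force: [-0.0, 2.5, 14.8]
opening: 0.608
```

```bash
python3 -c "
from h import *
s=state();print(s['eef_pos'],np.degrees(s['tcp_rot'][2]),s['ft_force'],s['moment'])"
```

```text
[ 529.41962625 -251.81192681  269.42465127] -51.02958302807184 [-0.02029113  2.46306316 14.82291828] [ 0.48210979  0.00737713 -0.07013272]
```

{"fn": "arm_command", "kwargs": {
  "steps": [
    [0,0,-0.05,0,0,0],
    [0,0,-0.1,0,0,0],
    [0,0,-0.1,0,0,0]
  ]
}}

```text
t: 14.08
eef_pos: [529.3, -251.9, 269.6]
tcp_rot: [-3.141, -0.002, -0.891]
ft_force: [1.1, 1.5, 8.4]
opening: 0.605
```

```bash
python3 -c "
from h import *
s=state();print(s['eef_pos'],np.degrees(s['tcp_rot'][2]),s['ft_force'],s['moment'])"
```

```text
[ 529.31017611 -251.85354217  269.6082548 ] -51.03128584933622 [1.06655581 1.46049839 8.41100223] [ 0.21669485 -0.32193165 -0.02770427]
```

{"fn": "arm_command", "kwargs": {
  "steps": [
    [0,0,-0.05,0,0,0],
    [0,0,-0.1,0,0,0],
    [0,0,-0.15,0,0,0],
    [0,0,-0.2,0,0,0],
    [0,0,-0.2,0,0,0],
    [0,0,-0.2,0,0,0]
  ]
}}

```text
t: 14.58
eef_pos: [528.9, -251.7, 270.7]
tcp_rot: [3.141, 0.0, -0.891]
ft_force: [0.1, 0.2, -1.1]
opening: 0.61
```

```bash
python3 -c "
from h import *
s=state();print(s['eef_pos'],np.degrees(s['tcp_rot'][2]),s['ft_force'],s['moment'])"
```

```text
[ 528.88280407 -251.69934782  270.6700062 ] -51.034909596015986 [ 0.11947371  0.1563357  -1.1406386 ] [-0.04193839 -0.07534051 -0.01366199]
```

{"fn": "arm_command", "kwargs": {
  "steps": [
    [0,0,-0.2,0,0,0],
    [0,0,-0.4,0,0,0],
    [0,0,-0.6,0,0,0],
    [0,0,-0.8,0,0,0],
    [0,0,-0.8,0,0,0],
    [0,0,-0.8,0,0,0]
  ]
}}

```text
t: 15.08
eef_pos: [529.0, -251.7, 279.0]
tcp_rot: [-3.142, -0.0, -0.891]
ft_force: [0.0, -0.7, -0.7]
opening: 0.609
```

```bash
python3 -c "
from h import *
s=state();print(s['eef_pos'],np.degrees(s['tcp_rot'][2]),s['ft_force'],s['moment'])"
```

```text
[ 528.97008927 -251.66448149  279.01221272] -51.027830592640996 [ 0.04762341 -0.68487643 -0.65755843] [ 0.00931536  0.00038597 -0.07763931]
```

The lid is off: the wrist carries about 0.7 N, so only the lid. Raising it to 2 cm above the rim (TCP z about 303.5).

{"fn": "arm_command", "kwargs": {
  "steps": [
    [0,0,-0.3,0,0,0],
    [0,0,-0.8,0,0,0],
    [0,0,-1.3,0,0,0],
    [0,0,-1.8,0,0,0],
    [0,0,-2.2,0,0,0],
    [0,0,-2.45,0,0,0],
    [0,0,-2.45,0,0,0],
    [0,0,-2.45,0,0,0],
    [0,0,-2.45,0,0,0]
  ]
}}

```text
t: 15.83
eef_pos: [528.9, -251.7, 303.2]
tcp_rot: [3.141, 0.0, -0.891]
ft_force: [0.0, -0.4, 0.3]
opening: 0.605
```

```bash
python3 -c "
from h import *
s=state();print(s['eef_pos'],s['tcp_rot'],s['opening'],s['ft_force'],s['moment'])
t=grab('top','top5');s=grab('side','side5')
print(proj('top',[529,-251.7,92]),proj('side',[529,-251.7,92]))
a=cv2.resize(t[130:240,300:410],None,fx=3.6,fy=3.6,interpolation=cv2.INTER_CUBIC)
b=cv2.resize(s[100:210,250:360],None,fx=3.6,fy=3.6,interpolation=cv2.INTER_CUBIC)
cv2.imwrite('pics/crop7.png',np.hstack([a,b]))
"
```

```text
[ 528.90467792 -251.6962389   303.2111727 ] [ 3.14147909e+00  1.30355511e-04 -8.90712564e-01] 0.6050548136708133 [ 0.01028317 -0.43851737  0.27843354] [-0.00497045 -0.0224573   0.04425546]
[[353.90407359 197.38917883]] [[310.21134461 151.07805364]]
```

View pics/crop7.png

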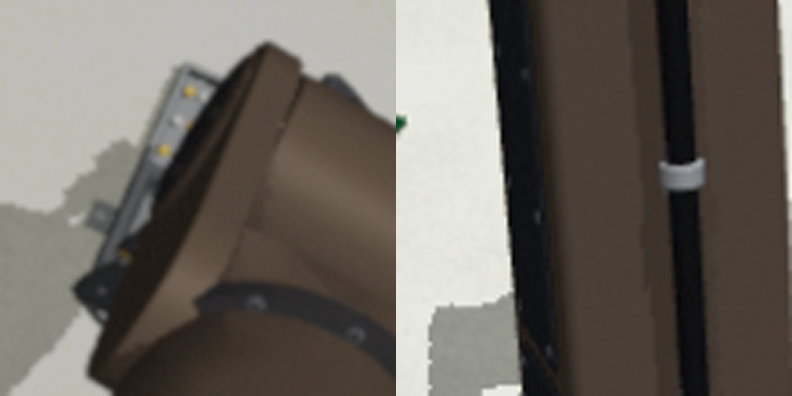

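```bash
python3 -c "
from cell import *
print(state()['opening']*95,state()['ft_force']);print(job_done())"
```

```text
57.4436231445545 [ 0.55012114  0.6837578  -1.07228821]
the job is handed in; nothing more can be done
None
```

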